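# Put the machine-cleaning kit back in its fitted tray

## Robot

A 6-joint arm with a two-finger parallel gripper is mounted at the origin on a cart in front of the work surface, level with it; the furniture and walls round the work are solid. World frame = base frame: x ahead of the robot, y to its left, z up, the work surface at z = 0. Lengths are in m, angles in rad, forces in N, time in s.
With the tool pointing down it reaches from about 0.375 to 0.9 m from the base axis. Payload 3.1 kg.
Tool frame: the origin (TCP) lies on the front face of the gripper's body, between the roots of the fingers; the fingertips stand 73 mm ahead of it and the grasp point (between the pads) lies 54 mm ahead of it (robot.finger_overhang is the distance from the TCP to the fingertips, in m); z points along the fingers, y is the line along which they close (so a half turn about z gives the same grasp; the last joint's range is limited). The gripper opens to 85 mm and grips with 20 to 120 N. Pads are 22 mm wide; open, the fingers measure 114 mm over their backs; the gripper's body (76 mm by 85 mm) begins 54 mm behind the grasp point. The pads swing forward as they close: fully open they stand 13 mm farther back than shut.
Start: joints at [-1.488, 0.527, 1.433, -0, 1.181, -0.178], TCP at [0.161, -0.604, 0.304] pointing down, gripper open.
Joint ranges: [-3.08, 3.08], [-0.75, 2.2], [0.22, 2.44], [-1.43, 4.57], [0, 2.65], [-2.85, 2.85]. Speed limits (rad/s): [2.79, 2.79, 3.14, 3.14, 3.14, 3.14].

## Interface

Orientations are given as a unit quaternion [w, x, y, z].
In Python, from plant import robot gives the robot as it stands.
- The arm moves only by the shell command python3 -m creep 'ROWS' [OPENING] [FORCE]. ROWS is JSON, a list of rows, each an object with "dp": the shift along the tool's x, y, z each as a share of 0.025 m, from -1 to 1, a list of three; "yaw": the turn about the tool's z as a share of 8 degrees, from -1 to 1. In form: [{"dp": [tx, ty, tz], "yaw": yaw}, ...]. A call has 1 to 5 rows; each row shifts and turns the commanded pose from where the row before left it, along the tool's axes as they then stand; what a row does not reach is not made up. A row lasts 1/8 s, in which the tool goes at most 62.5 mm and 10.7 degrees, less where a joint would pass 70% of its speed; a pose out of reach is approached as far as the arm can. A call with a number of a shift or a turn outside -1 to 1 is refused whole. A call with a gripper value outside its range is refused whole. OPENING is the closure, from 0 (fully open) to 1 (shut), set as the call begins (- or left out, the last holds). The fingers move at their own pace and stop on an object; FORCE is the grip in N (left out, the last holds). Time passes only in rows, so rows that do not move let the fingers close. It gives the time, the measured TCP pose, the force, the opening and the grip force at its end, in the units of the state.
- robot.state(): the state, without advancing time (a new reading comes with each control period).
- robot.grab_frame(name): name is "scene" or "side" or "wrist"; returns a dict with "img" (400x640x3 uint8, red, green, blue), "z_map" (400x640 float32, m along the optical axis (not along the pixel's ray), 0 where there is no reading), "K" (3x3 intrinsics, pixels), "rvec" (rotation vector, rad) and "tvec" (3), from world to camera coordinates, as OpenCV has them; the wrist camera has in their place "tool_from_camera" (4x4, takes a point from camera to tool coordinates, whose origin is the TCP and whose axes are the flange's). Camera axes: x right, y down, z forward; pixel columns grow to the right and rows downward; lengths in m; the calibration is good to about 2 mm. A picture is of the moment at which its call begins: read the wrist's pose just before it.
- robot.hand_in(): hands the job in; it is judged then, once.
The state is a dict: "t": time; "joints": joint angles; "qvel": joint speeds; "joint_efforts": joint torques, N m; "eef_pos": TCP position; "tool_rot": TCP orientation; "wrist_force": force on the tool from outside, world axes, zero at the start; "torque": the same for the moment, N m; "opening": opening from 0.0 (shut) to 1.0 (fully open); "grasp_force": force on a finger pad.
Only numpy, scipy, OpenCV 4.12 (cv2) and the standard library are available. Lean on these libraries where they do the work, as an engineer would, in place of code of your own. Each camera call takes 0.05 s, during which the arm holds its last target. There are 200 camera calls.

## Task

The espresso machine has been cleaned, so put the kit away in its wooden-framed tray: lay the purple brush that lies beside it, bristles down, in the pocket shaped for it, and the black-handled scoop in its keyed pocket with the steel bowl in the wide end, both lying flat on the pocket floors. Set them down rather than dropping them, leave the steel blanking disc in its round well, and do not disturb the other things on the bar.

Things in the scene. Friction and masses are not known exactly. Their poses are not given: they have to be found in the camera images.
- tray: Fixed tray, 188 x 210 mm (its x by y), 24 mm high: wood frame 8 mm wide round a charcoal insert 22 mm high, with corner-chamfered pockets 14 mm deep down to a beige felt floor 8 mm above the counter. Origin: centre of the underside; z up. Scoop pocket along tray x on the -y half; brush pocket along tray y at +y, -x; round disc well at +y, +x.
- brush_pocket (a point): Centre of the brush pocket, on its floor; tray axes. The pocket is 98 mm long along tray y and 38 mm wide along x; at mid length a finger relief 46 mm long widens it to 80 mm (40 mm either side of the centre), also down to the floor, so fingers fit beside the brush.
- scoop_pocket (a point): Floor point of the scoop pocket where the scoop's origin comes to lie; tray axes. Along tray x from here: handle channel 22 mm wide from -75 to +34 mm, then the bowl well, 42 x 42 mm, +34 to +76 mm. A finger relief from x -28 to +18 mm widens the channel to 64 mm (32 mm either side), down to the floor. The bowl does not fit the channel.
- bowl_well (a point): Point on the floor of the wide end of the scoop pocket, 55 mm along tray +x from scoop_pocket, where the centre of the scoop's bowl comes to lie.
- disc_well (a point): Centre of the round disc well (64 mm diameter), on its floor.
- group_brush: Oval purple brush 30 mm wide (x), 86 mm long (y), 22 mm high (z), near-vertical sides, lying bristles down; about 70 g. Origin: centre of the underside; y along its length; z up, out of its back. Either end may go first. Loose, left or right of the tray (a like brush far right by the grinder is not meant).
- scoop: Loose measuring scoop lying flat, bowl up, beside the tray; 141 mm long, about 60 g. Origin on the underside; x points to the bowl. Black handle: x -70 to +12 mm, 13 mm wide (y), 9 mm high, flat on the surface; grasp it across at the origin. Thin steel neck, then a round steel bowl 32 mm in diameter, 16 mm high, centred at x = +55 mm.
- scoop_bowl (a point): Centre of the underside of the scoop's bowl.
- blind_disc: Steel blanking disc, 58 mm diameter, 9 mm high, already lying in the round well of the tray; leave it there. Origin: centre of the underside.
- milk_pitcher: Bystander: steel milk pitcher 92x127x111 mm, back left.
- cinnamon_jar: Bystander: spice jar with a red cap, 45 mm diameter, 106 mm high, right.
- shot_glass: Bystander: clear shot glass 48 mm diameter, 61 mm high, beyond the tray.
- cocoa_shaker: Bystander: grey shaker 43 mm diameter, 92 mm high, right.
There are look-alikes about, which are no part of the job. There is more than one size of the group_brush; the job needs the largest. There is more than one size of the blind_disc; the job needs the larger.

How it is judged:
By the outcome, as a careful person would: the job done as asked, in the order asked, and still so for the second after the job is handed in, with the robot touching nothing.
It also fails if it takes over 58 s, if anything falls off the work surface, if the arm or the gripper's body presses on something with over 40 N, if the wrist force passes 120 N, or if a joint passes its speed limit or range.

## Working session

There is one attempt and no reset: what is moved stays moved. The work goes in short steps, Python scripts to look and compute and a shell command to move; the robot and the scene stay as the last step left them, time stands still between calls to the robot, and variables do not carry over. Pictures are saved under pics/ and viewed, at most 11 in all, crops included, and the job is handed in when it is done.

```bash
ls; mkdir -p pics; cat > h.py <<'E'
import numpy as np,cv2
from plant import robot
from scipy.spatial.transform import Rotation as R
def grab(n):
    s=robot.state(); f=robot.grab_frame(n)
    if 'rvec' in f:
        Rm=cv2.Rodrigues(np.array(f['rvec'],float))[0]; f['Rw']=Rm.T; f['o']=-Rm.T@np.array(f['tvec']).ravel()
    else:
        q=s['tool_rot']; T=np.eye(4); T[:3,:3]=R.from_quat([q[1],q[2],q[3],q[0]]).as_matrix(); T[:3,3]=s['eef_pos']
        M=T@np.array(f['tool_from_camera']); f['Rw']=M[:3,:3]; f['o']=M[:3,3]
    return f
def ray(f,uv,z):
    uv=np.atleast_2d(uv).astype(float); d=np.c_[uv,np.ones(len(uv))]@np.linalg.inv(f['K']).T@f['Rw'].T
    return f['o']+d*((z-f['o'][2])/d[:,2])[:,None]
def cloud(f):
    v,u=np.mgrid[:400,:640]; z=f['z_map']; d=np.stack([u,v,np.ones_like(u)],-1)@np.linalg.inv(f['K']).T
    return (d*z[...,None])@f['Rw'].T+f['o']
def save(f,n): cv2.imwrite('pics/'+n,cv2.cvtColor(f['img'],cv2.COLOR_RGB2BGR))
E
python3 - <<'E'
from h import *
print(robot.state())
for n in ('scene','side'):
    f=grab(n); save(f,n+'.png'); print(n,f['o'],f['Rw'][:,2],f['K'][0,0])
E
```

```text
pics
{'t': 0.0, 'joints': array([-1.48847819e+00,  5.28462478e-01,  1.43390065e+00,  3.84834146e-05,
        1.18137451e+00, -1.78486594e-01]), 'qvel': array([ 0.00081785, -0.00022165, -0.00128308,  0.00123194, -0.00075662,
        0.00025174]), 'joint_efforts': array([ 5.40299607e-04, -4.42346191e+01, -1.78024435e+01, -1.55350854e-04,
        8.54240876e-03, -4.27979103e-06]), 'eef_pos': array([ 0.16115953, -0.60329235,  0.30293623]), 'tool_rot': array([-1.07039659e-03,  9.91510035e-01,  1.30025765e-01,  6.93226994e-05]), 'wrist_force': array([ 0.27922969, -0.05352599, -0.21809535]), 'torque': array([ 0.01064355,  0.01040746, -0.01468396]), 'grasp_force': 0.0, 'opening': 0.9978029940015242}
scene [-0.26593504  0.37598752  0.86503783] [ 0.652228   -0.37207975 -0.66042054] 429.5882863166801
side [ 0.41451978 -1.02407549  0.89502339] [ 0.07988092  0.75097891 -0.6554767 ] 434.9948328737857
```

View pics/scene.png

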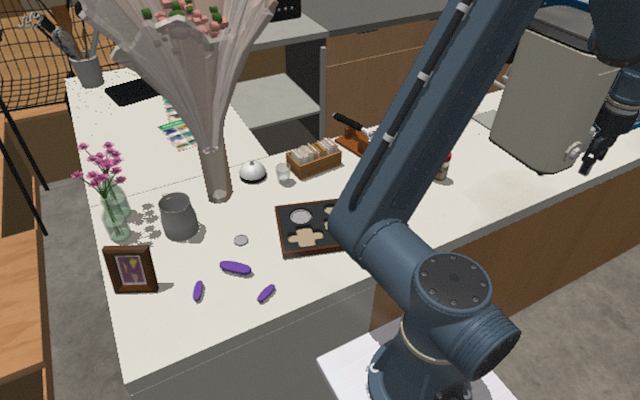

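View pics/side.png

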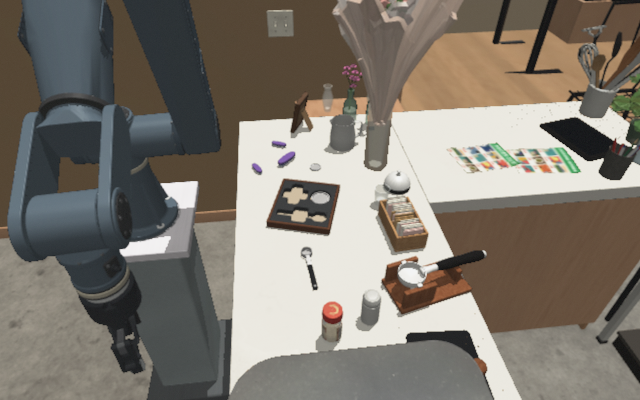

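The scene view shows three purple brushes, the largest at (236,268). In the side view it is at (287,158), with the tray around (305,205) and the scoop from bowl (307,252) to handle end (314,287). Next I measure these.

```bash
python3 - <<'E'
from h import *
for n in ('scene','side'):
    f=grab(n); hsv=cv2.cvtColor(f['img'],cv2.COLOR_RGB2HSV)
    m=cv2.inRange(hsv,(125,80,40),(155,255,255)); k,l,st,c=cv2.connectedComponentsWithStats(m)
    P=cloud(f)
    for i in range(1,k):
        if st[i,4]<25: continue
        v,u=np.where(l==i); W=ray(f,np.c_[u,v],.015); r=cv2.minAreaRect((W[:,:2]*1000).astype(np.float32))
        print(n,'purple',c[i].round(),st[i,4],W.mean(0).round(3),np.round(r[0]),np.round(r[1]),round(r[2]), 'depth pt',np.nanmedian(P[v,u],0).round(3))
f=grab('side');P=cloud(f)
H=P[...,2]; roi=np.zeros((400,640),bool); roi[170:240,255:350]=1
m=(roi&(H>.014)&(H<.035)&(f['z_map']>0)).astype(np.uint8)
k,l,st,c=cv2.connectedComponentsWithStats(m); i=1+st[1:,4].argmax(); v,u=np.where(l==i)
W=ray(f,np.c_[u,v],.024); print('tray',cv2.minAreaRect((W[:,:2]*1000).astype(np.float32)))
img=f['img']; g=img.min(2)
roi=np.zeros((400,640),bool); roi[240:295,290:330]=1
m=(roi&(g<70)); v,u=np.where(m); W=ray(f,np.c_[u,v],.008); print('handle',cv2.minAreaRect((W[:,:2]*1000).astype(np.float32)))
crop=cv2.resize(img[170:300,240:370],None,fx=4.6,fy=4.6,interpolation=2); cv2.imwrite('pics/c1.png',crop[...,::-1])
E
```

```text
scene purple [235. 267.] 278 [0.454 0.23  0.015] [454. 231.] [83. 32.] 45 depth pt [0.448 0.232 0.022]
scene purple [198. 290.] 128 [0.427 0.333 0.015] [427. 333.] [18. 56.] 65 depth pt [0.428 0.333 0.015]
scene purple [265. 293.] 135 [0.345 0.192 0.015] [345. 192.] [19. 55.] 27 depth pt [0.345 0.193 0.015]
side purple [279. 143.] 35 [0.43  0.324 0.015] [430. 324.] [18. 47.] 64 depth pt [0.431 0.323 0.014]
side purple [286. 158.] 102 [0.452 0.231 0.015] [452. 231.] [80. 31.] 55 depth pt [0.451 0.222 0.021]
side purple [257. 168.] 43 [0.347 0.184 0.015] [347. 185.] [17. 49.] 28 depth pt [0.349 0.182 0.015]
tray ((489.6715087890625, -25.360580444335938), (220.4311065673828, 188.79014587402344), 73.13443756103516)
handle ((484.8309631347656, -301.90087890625), (9.612707138061523, 81.45191192626953), 5.102299213409424)
```

View pics/c1.png

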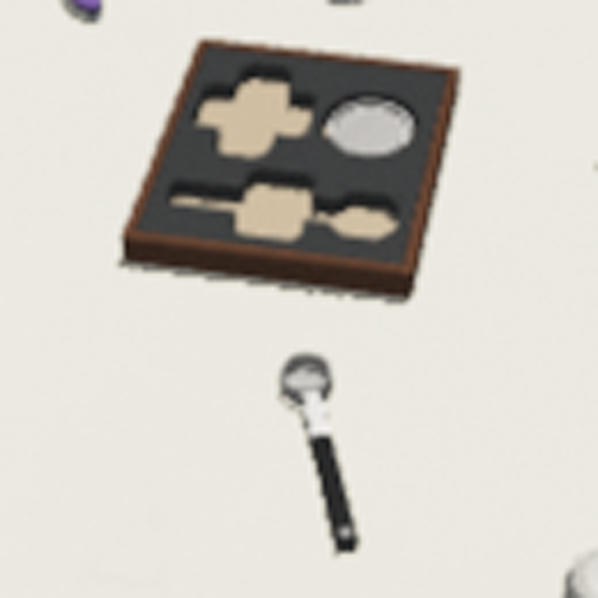

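The crop shows the tray turned about -17° with its brush pocket upper left, the disc at upper right, and the scoop bowl towards the tray. I move over the scoop and then the tray, taking wrist pictures.

```bash
A='[{"dp":[0.98,-0.57,0],"yaw":0},{"dp":[0.98,-0.57,0],"yaw":0},{"dp":[0.98,-0.57,0],"yaw":0},{"dp":[0.98,-0.57,0],"yaw":0},{"dp":[0.98,-0.57,0],"yaw":0}]' ; unset A
python3 -m creep '[{"dp":[0.98,-0.57,0],"yaw":0},{"dp":[0.98,-0.57,0],"yaw":0},{"dp":[0.98,-0.57,0],"yaw":0},{"dp":[0.98,-0.57,0],"yaw":0},{"dp":[0.98,-0.57,0],"yaw":0}]'
python3 -m creep '[{"dp":[0.98,-0.57,0],"yaw":0},{"dp":[0.98,-0.57,0],"yaw":0},{"dp":[0.98,-0.57,0],"yaw":0},{"dp":[0.98,-0.57,0],"yaw":0},{"dp":[0.98,-0.57,0],"yaw":0}]'
python3 - <<'E'
from h import *
f=grab('wrist'); print(np.array(f['tool_from_camera']).round(3),f['K'][0,0], robot.state()['eef_pos'])
E
```

```text
t: 0.88
eef_pos: [0.2626, -0.5011, 0.3039]
tool_rot: [-0.001, 0.991, 0.13, 0.0]
wrist_force: [0.4, -0.3, 0.5]
opening: 1.001
grasp_force: 0.0
t: 1.5
eef_pos: [0.3622, -0.4005, 0.304]
tool_rot: [-0.0, 0.991, 0.13, 0.0]
wrist_force: [0.1, 0.3, 0.6]
opening: 1.0
grasp_force: 0.0
[[-0.    -0.953 -0.304  0.076]
 [ 1.    -0.     0.     0.001]
 [-0.    -0.304  0.953 -0.071]
 [ 0.     0.     0.     1.   ]] 308.5268564375604 [ 0.36388155 -0.39783015  0.3038952 ]
```

```bash
python3 -m creep '[{"dp":[0.94,-0.93,0],"yaw":0},{"dp":[0.94,-0.93,0],"yaw":0},{"dp":[0.94,-0.93,0],"yaw":0},{"dp":[0.94,-0.93,0],"yaw":0},{"dp":[0.94,-0.93,0],"yaw":0}]' >/dev/null
python3 -m creep '[{"dp":[0.94,-0.93,0],"yaw":0},{"dp":[0.94,-0.93,0],"yaw":0},{"dp":[0,0,0],"yaw":0},{"dp":[0,0,0],"yaw":0}]'
python3 - <<'E'
from h import *
import pickle
f=grab('wrist'); save(f,'w1.png'); pickle.dump(f,open('w1.pkl','wb'))
E
```

```text
t: 2.68
eef_pos: [0.4778, -0.2028, 0.304]
tool_rot: [0.0, 0.991, 0.131, -0.0]
wrist_force: [-0.6, -0.4, 1.1]
opening: 0.998
grasp_force: 0.0
```

View pics/w1.png

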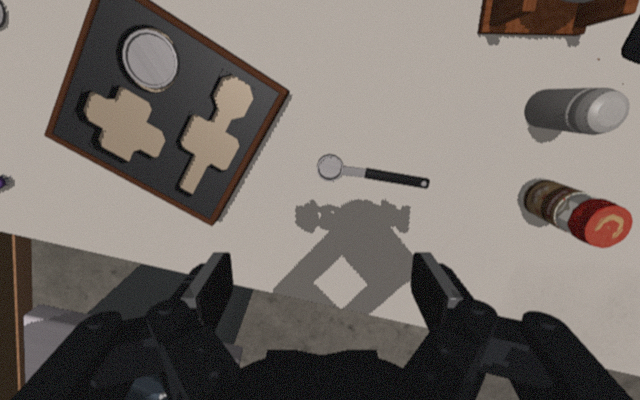

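The wrist view shows the tray with pockets at (125,122) and (215,135), the disc at (150,58), and the scoop from bowl (330,167) to handle end (427,183). I go above the tray for a square view of the pockets.

```bash
python3 -m creep '[{"dp":[-0.1,-0.99,0],"yaw":0},{"dp":[-0.1,-0.99,0],"yaw":0},{"dp":[-0.1,-0.99,0],"yaw":0},{"dp":[-0.1,-0.99,0],"yaw":0},{"dp":[-0.1,-0.99,0],"yaw":0}]' >/dev/null
python3 -m creep '[{"dp":[-0.1,-0.99,0],"yaw":0},{"dp":[-0.1,-0.99,0],"yaw":0},{"dp":[0,0,0],"yaw":0},{"dp":[0,0,0],"yaw":0}]'
python3 - <<'E'
from h import *
import pickle
g=pickle.load(open('w1.pkl','rb'))
m=np.zeros((400,640),bool); m[140:195,360:435]=1; m&=g['img'].max(2)<75
k,l,st,c=cv2.connectedComponentsWithStats(m.astype(np.uint8)); i=1+st[1:,4].argmax(); v,u=np.where(l==i)
W=ray(g,np.c_[u,v],.009); r=cv2.minAreaRect((W[:,:2]*1000).astype(np.float32)); print('handle',r, W.mean(0))
f=grab('wrist'); save(f,'w2.png'); pickle.dump(f,open('w2.pkl','wb'))
hsv=cv2.cvtColor(f['img'],cv2.COLOR_RGB2HSV)
print(f['o'])
def blobs(m,z,name,amin):
    k,l,st,c=cv2.connectedComponentsWithStats(m.astype(np.uint8))
    for i in range(1,k):
        if st[i,4]<amin: continue
        v,u=np.where(l==i); W=ray(f,np.c_[u,v],z); r=cv2.minAreaRect((W[:,:2]*1000).astype(np.float32))
        print(name,c[i].round(),st[i,4],W.mean(0).round(4),np.round(r[0],1),np.round(r[1],1),round(r[2],1))
blobs(cv2.inRange(hsv,(8,40,120),(28,140,255)),.008,'beige',200)
blobs(cv2.inRange(hsv,(125,80,40),(155,255,255)),.015,'purple',100)
P=cloud(f); H=P[...,2]; m=((H>.012)&(H<.035)&(f['z_map']>0)); m[250:]=0
blobs(m,.024,'tray',3000)
E
```

```text
t: 3.85
eef_pos: [0.4169, -0.0405, 0.3042]
tool_rot: [0.001, 0.991, 0.13, 0.001]
wrist_force: [-0.4, -0.4, 0.2]
opening: 0.995
grasp_force: 0.0
handle ((485.2881774902344, -296.822265625), (11.979682922363281, 79.20167541503906), 4.991425037384033) [ 0.48521484 -0.2947514   0.009     ]
[ 0.49088982 -0.02125353  0.37482818]
beige [365. 118.] 4129 [ 0.4816 -0.0755  0.008 ] [474.6 -73.3] [ 62.1 150.3] 72.9
beige [276. 110.] 4105 [0.465  0.0253 0.008 ] [464.  25.] [84.8 81.8] 31.1
beige [ 52. 277.] 304 [0.1696 0.2728 0.008 ] [161.7 272.3] [246.3   2.4] 0.1
purple [85. 71.] 2052 [0.4514 0.2328 0.015 ] [450.9 232.2] [85.2 31. ] 46.8
purple [ 3. 59.] 200 [0.4411 0.318  0.015 ] [438.5 316.7] [ 9.2 31.7] 87.5
purple [120. 172.] 616 [0.3474 0.1888 0.015 ] [347.3 188.7] [18.2 57.6] 26.2
tray [322.  94.] 20952 [ 0.4929 -0.0216  0.024 ] [491.4 -19.7] [208.7 186.8] 73.0
```

View pics/w2.png

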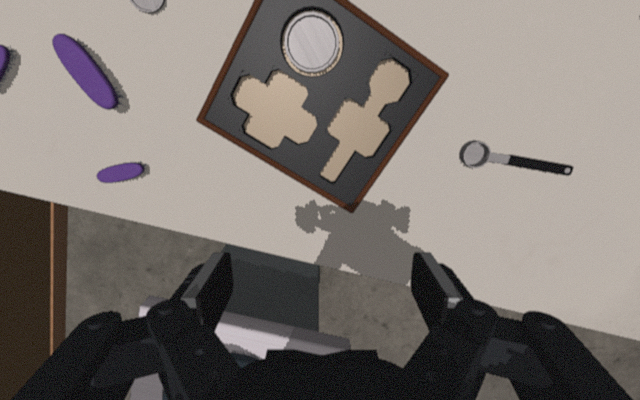

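The overhead view shows brush pocket (275,110), scoop pocket (365,118) and the large brush at (85,71). I refine the pocket centres in tray axes and move over the brush.

```bash
python3 - <<'E'
from h import *
import pickle
f=pickle.load(open('w2.pkl','rb')); hsv=cv2.cvtColor(f['img'],cv2.COLOR_RGB2HSV)
m=cv2.inRange(hsv,(8,40,120),(28,140,255)); k,l,st,c=cv2.connectedComponentsWithStats(m)
a=np.radians(-17); ex=np.array([np.cos(a),np.sin(a)]); ey=np.array([-ex[1],ex[0]]); C=np.array([.4914,-.0197])
for i in range(1,k):
    if st[i,4]<2000: continue
    v,u=np.where(l==i); W=ray(f,np.c_[u,v],.008)[:,:2]-C; X=W@ex*1000; Y=W@ey*1000
    print('blob',np.percentile(X,[0,.5,99.5,100]).round(1),np.percentile(Y,[0,.5,99.5,100]).round(1))
    for lo in range(-80,90,10):
        s=(X>lo)&(X<lo+10); t=(Y>lo)&(Y<lo+10)
        if s.sum()>20: print('X',lo,'Y range',Y[s].min().round(1),Y[s].max().round(1), end=' | ')
        if t.sum()>20: print('Y',lo,'X range',X[t].min().round(1),X[t].max().round(1),end='')
        print()
print('cam in tray',(f['o'][:2]-C)@ex,(f['o'][:2]-C)@ey)
E
python3 -m creep '[{"dp":[0.48,-0.98,0],"yaw":-0.8},{"dp":[0.48,-0.98,0],"yaw":-0.8},{"dp":[0.48,-0.98,0],"yaw":-0.8},{"dp":[0.48,-0.98,0],"yaw":-0.8},{"dp":[0.48,-0.98,0],"yaw":-0.8}]' 
```

```text
blob [-75.6 -73.7  73.2  74.8] [-87.2 -86.4 -26.3 -25.1]
X -80 Y range -65.6 -47.0 | Y -80 X range -28.6 70.3
X -70 Y range -65.9 -46.8 | Y -70 X range -75.6 74.4
X -60 Y range -66.0 -46.6 | Y -60 X range -75.6 74.8
X -50 Y range -66.1 -46.6 | Y -50 X range -75.0 74.5
X -40 Y range -66.2 -46.5 | Y -40 X range -28.6 65.7
X -30 Y range -87.1 -25.6 | Y -30 X range -27.2 13.5
X -20 Y range -87.1 -25.1 | 
X -10 Y range -87.0 -25.5 | 
X 0 Y range -87.2 -25.1 | 
X 10 Y range -86.9 -25.5 | 
X 20 Y range -66.2 -46.7 | 
X 30 Y range -71.8 -41.4 | 
X 40 Y range -76.0 -36.4 | 
X 50 Y range -76.0 -36.6 | 
X 60 Y range -76.0 -36.7 | 
X 70 Y range -70.3 -42.5 | 

blob [-78.6 -77.8  -0.3   0.9] [-13.4 -12.1  81.2  82.6]
X -80 Y range 13.5 56.0 | 
X -70 Y range 13.3 56.8 | 
X -60 Y range -12.2 81.5 | 
X -50 Y range -13.4 82.5 | 
X -40 Y range -13.3 82.6 | 
X -30 Y range -13.1 81.3 | 
X -20 Y range 13.2 57.2 | Y -20 X range -51.7 -24.6
X -10 Y range 13.4 56.4 | Y -10 X range -57.7 -21.0
Y 0 X range -57.5 -20.6
Y 10 X range -78.5 0.5
Y 20 X range -78.5 0.9
Y 30 X range -78.6 0.6
Y 40 X range -78.6 0.7
Y 50 X range -78.4 -1.3
Y 60 X range -57.4 -20.4
Y 70 X range -57.5 -21.2
Y 80 X range -53.5 -28.6
cam in tray -3.3677571766034336e-05 -0.0016348124358177892
t: 4.53
eef_pos: [0.4136, 0.0944, 0.304]
tool_rot: [0.0, 0.917, 0.399, 0.0]
wrist_force: [-0.7, 0.8, -0.3]
opening: 1.002
grasp_force: 0.0
```

```bash
python3 -m creep '[{"dp":[0.67,-0.89,0],"yaw":0},{"dp":[0.67,-0.89,0],"yaw":0},{"dp":[0.67,-0.89,0],"yaw":0},{"dp":[0,0,0],"yaw":0},{"dp":[0,0,0],"yaw":0}]' 
python3 - <<'E'
from h import *
f=grab('wrist'); save(f,'w3.png'); hsv=cv2.cvtColor(f['img'],cv2.COLOR_RGB2HSV)
m=cv2.inRange(hsv,(125,80,40),(155,255,255)); k,l,st,c=cv2.connectedComponentsWithStats(m)
for i in range(1,k):
    if st[i,4]<200: continue
    v,u=np.where(l==i)
    for z in (.01,.02):
        W=ray(f,np.c_[u,v],z); r=cv2.minAreaRect((W[:,:2]*1000).astype(np.float32)); print(c[i].round(),W.mean(0).round(4),np.round(r[0],1),np.round(r[1],1),round(r[2],1))
print(f['o'])
P=cloud(f); H=P[...,2]; print(np.median(H[m>0]))
E
```

```text
t: 5.15
eef_pos: [0.3988, 0.1759, 0.3038]
tool_rot: [0.0, 0.917, 0.398, 0.0]
wrist_force: [-1.1, -0.3, 0.4]
opening: 1.003
grasp_force: 0.0
[242.  40.] [0.4287 0.3327 0.01  ] [428.5 332.8] [19.3 56.4] 63.4
[242.  40.] [0.4294 0.3299 0.02  ] [429.1 330. ] [18.8 54.8] 63.4
[322.  98.] [0.4516 0.2305 0.01  ] [450.9 229.6] [84.9 28.3] 46.3
[322.  98.] [0.4515 0.2305 0.02  ] [450.9 229.7] [82.5 27.5] 46.3
[282. 185.] [0.3455 0.1902 0.01  ] [345.4 190. ] [18.7 56.1] 27.7
[282. 185.] [0.3484 0.1913 0.02  ] [348.3 191.1] [18.2 54.5] 27.7
[0.45084848 0.2316056  0.37436898]
0.02151242804557152
```

```bash
python3 -m creep '[{"dp":[0.77,0.02,0.6],"yaw":0},{"dp":[0.77,0.02,0.9],"yaw":0},{"dp":[0.77,0.02,0.9],"yaw":0},{"dp":[0.77,0.02,0.9],"yaw":0},{"dp":[0,0,0.9],"yaw":0}]' 0.35 60
python3 -m creep '[{"dp":[0,0,0.9],"yaw":0},{"dp":[0,0,0.9],"yaw":0},{"dp":[0,0,0.9],"yaw":0},{"dp":[0,0,0.9],"yaw":0},{"dp":[0,0,0.0],"yaw":0}]'
python3 - <<'E'
from h import *
f=grab('wrist'); save(f,'w4.png'); hsv=cv2.cvtColor(f['img'],cv2.COLOR_RGB2HSV)
E
```

```text
t: 5.82
eef_pos: [0.4544, 0.2311, 0.1982]
tool_rot: [0.0, 0.917, 0.398, 0.001]
wrist_force: [0.5, -0.4, 0.4]
opening: 0.649
grasp_force: 0.0
t: 6.45
eef_pos: [0.452, 0.2302, 0.1076]
tool_rot: [-0.0, 0.918, 0.398, -0.002]
wrist_force: [-0.7, 0.3, -0.1]
opening: 0.648
grasp_force: 0.0
```

View pics/w4.png

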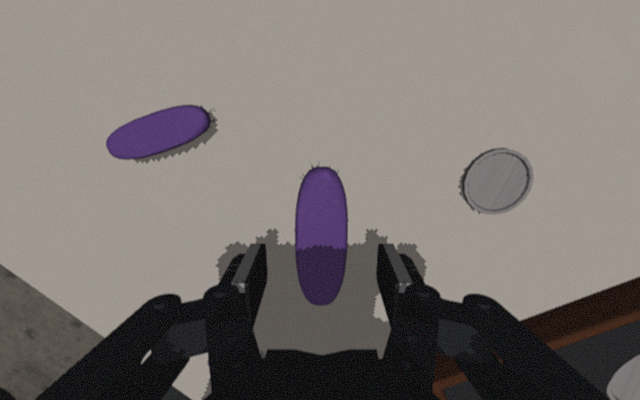

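The brush is centred between the fingers (322,235), so I descend and close.

```bash
python3 -m creep '[{"dp":[0,0,0.6],"yaw":0},{"dp":[0,0,0.6],"yaw":0},{"dp":[0,0,0],"yaw":0}]'
python3 -m creep '[{"dp":[0,0,0],"yaw":0},{"dp":[0,0,0],"yaw":0},{"dp":[0,0,0],"yaw":0},{"dp":[0,0,0],"yaw":0}]' 1 50
python3 -m creep '[{"dp":[0,0,-0.6],"yaw":0},{"dp":[0,0,-1],"yaw":0},{"dp":[0,0,-1],"yaw":0},{"dp":[0,0,-0.6],"yaw":0},{"dp":[0,0,0],"yaw":0}]'
```

```text
t: 6.88
eef_pos: [0.4516, 0.2312, 0.0778]
tool_rot: [-0.0, 0.917, 0.398, -0.001]
wrist_force: [0.2, 1.3, 0.8]
opening: 0.651
grasp_force: 0.0
t: 7.38
eef_pos: [0.4524, 0.2315, 0.0794]
tool_rot: [0.0, 0.917, 0.398, 0.0]
wrist_force: [-0.4, 0.3, 5.2]
opening: 0.322
grasp_force: 49.7
t: 8.0
eef_pos: [0.4528, 0.2316, 0.1602]
tool_rot: [0.0, 0.917, 0.398, 0.001]
wrist_force: [0.5, 0.3, 0.2]
opening: 0.321
grasp_force: 49.4
```

```bash
python3 -m creep '[{"dp":[-0.82,0.856,0],"yaw":0},{"dp":[-0.82,0.856,0],"yaw":0},{"dp":[-0.82,0.856,0],"yaw":0},{"dp":[-0.82,0.856,0],"yaw":0},{"dp":[-0.82,0.856,0],"yaw":0}]' >/dev/null
python3 -m creep '[{"dp":[-0.82,0.856,0],"yaw":0},{"dp":[-0.82,0.856,0],"yaw":0},{"dp":[0,0,0],"yaw":-0.81},{"dp":[0,0,0],"yaw":-0.81},{"dp":[0,0,0],"yaw":-0.81}]' >/dev/null
python3 -m creep '[{"dp":[0,0,0],"yaw":-0.82},{"dp":[0,0,0],"yaw":0},{"dp":[0,0,0],"yaw":0}]'
cat > m.py <<'E'
from h import *
import sys
def main(name,zs,zp=.0):
    s=robot.state(); f=grab('wrist'); save(f,name); hsv=cv2.cvtColor(f['img'],cv2.COLOR_RGB2HSV)
    q=s['tool_rot']; Rt=R.from_quat([q[1],q[2],q[3],q[0]]).as_matrix()
    print('tcp',s['eef_pos'].round(4),'heading',np.degrees(np.arctan2(Rt[1,0],Rt[0,0])).round(2))
    m=cv2.inRange(hsv,(125,80,25),(155,255,255)); k,l,st,c=cv2.connectedComponentsWithStats(m)
    for i in range(1,k):
        if st[i,4]<1000: continue
        v,u=np.where(l==i)
        for z in zs:
            W=ray(f,np.c_[u,v],z); L=(W-s['eef_pos'])@Rt*1000; r=cv2.minAreaRect(L[:,:2].astype(np.float32)); print(c[i].round(),z,'brush in tool mm',np.round(r[0],1),np.round(r[1],1),round(r[2],1),'x ext',L[:,0].min().round(1),L[:,0].max().round(1))
    return f
if __name__=='__main__': main('w5.png',(.09,.102))
E
python3 m.py
```

```text
t: 9.62
eef_pos: [0.4635, 0.0243, 0.1585]
tool_rot: [-0.0, 0.805, 0.594, -0.0]
wrist_force: [0.5, 0.1, -1.2]
opening: 0.321
grasp_force: 49.4
tcp [0.4635 0.0243 0.1585] heading 72.85
[71. 25.] 0.09 brush in tool mm [ 105.1 -101.5] [13.  32.5] 45.6 x ext 92.9 113.1
[71. 25.] 0.102 brush in tool mm [102.6 -92.8] [11.8 29.7] 45.6 x ext 91.5 110.0
[321. 262.] 0.09 brush in tool mm [-7.7 -0.7] [92.4 31.6] 0.8 x ext -53.9 38.5
[321. 262.] 0.102 brush in tool mm [-0.4 -0.7] [84.4 28.9] 0.8 x ext -42.6 41.8
```

View pics/w5.png

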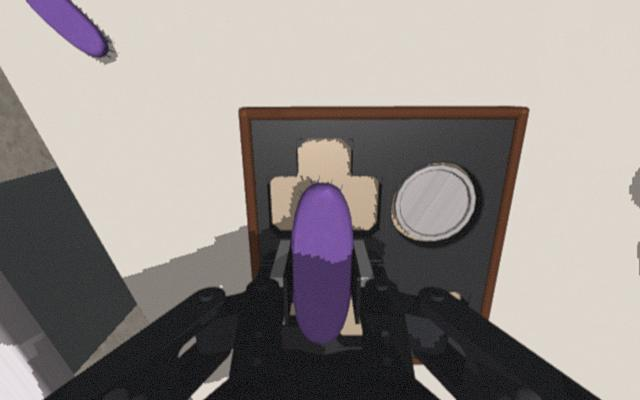

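The brush is square and centred in the grip (322,262). I correct about 1.5 mm and descend.

```bash
python3 -m creep '[{"dp":[0.07,0.05,0.5],"yaw":-0.02},{"dp":[0,0,0.5],"yaw":0},{"dp":[0,0,0.5],"yaw":0},{"dp":[0,0,0],"yaw":0},{"dp":[0,0,0],"yaw":0}]'
python3 -m creep '[{"dp":[0,0,0.5],"yaw":0},{"dp":[0,0,0.4],"yaw":0},{"dp":[0,0,0.1],"yaw":0},{"dp":[0,0,0],"yaw":0}]'
python3 m.py
```

```text
t: 10.3
eef_pos: [0.4654, 0.0256, 0.1212]
tool_rot: [-0.0, 0.803, 0.595, -0.0]
wrist_force: [0.5, 0.6, -0.8]
opening: 0.323
grasp_force: 49.4
t: 10.8
eef_pos: [0.4653, 0.0256, 0.0961]
tool_rot: [-0.0, 0.803, 0.596, -0.0]
wrist_force: [0.2, 0.3, -0.8]
opening: 0.323
grasp_force: 49.4
tcp [0.4653 0.0256 0.0961] heading 73.1
[322. 263.] 0.09 brush in tool mm [30.1 -0.7] [50.9 17.5] 0.6 x ext 4.6 55.5
[322. 263.] 0.102 brush in tool mm [37.3 -0.7] [43.  14.7] 0.6 x ext 15.9 58.8
```

```bash
python3 -m creep '[{"dp":[0,0,0.12],"yaw":0},{"dp":[0,0,0.1],"yaw":0},{"dp":[0,0,0.06],"yaw":0},{"dp":[0,0,0],"yaw":0}]'
python3 -m creep '[{"dp":[0,0,0.04],"yaw":0},{"dp":[0,0,0],"yaw":0}]'
```

```text
t: 11.35
eef_pos: [0.4654, 0.0256, 0.0893]
tool_rot: [-0.0, 0.803, 0.596, -0.0]
wrist_force: [0.3, -0.5, 0.2]
opening: 0.321
grasp_force: 49.4
t: 11.6
eef_pos: [0.4654, 0.0256, 0.0884]
tool_rot: [-0.0, 0.803, 0.596, -0.0]
wrist_force: [0.3, 0.7, -0.8]
opening: 0.32
grasp_force: 49.4
```

```bash
python3 -m creep '[{"dp":[0,0,0.04],"yaw":0},{"dp":[0,0,0],"yaw":0}]'
python3 -m creep '[{"dp":[0,0,0.04],"yaw":0},{"dp":[0,0,0],"yaw":0}]'
```

```text
t: 11.85
eef_pos: [0.4655, 0.0256, 0.0874]
tool_rot: [0.0, 0.803, 0.596, 0.0]
wrist_force: [-0.2, 0.7, 0.3]
opening: 0.323
grasp_force: 49.4
t: 12.1
eef_pos: [0.4655, 0.0256, 0.0874]
tool_rot: [0.0, 0.803, 0.596, 0.0]
wrist_force: [-1.0, -0.5, 8.9]
opening: 0.319
grasp_force: 50.5
```

Contact with the floor (9 N). I release narrowly and rise.

```bash
python3 -m creep '[{"dp":[0,0,0],"yaw":0},{"dp":[0,0,0],"yaw":0},{"dp":[0,0,0],"yaw":0}]' 0.53
python3 -m creep '[{"dp":[0,0,-0.2],"yaw":0},{"dp":[0,0,-0.6],"yaw":0},{"dp":[0,0,-1],"yaw":0},{"dp":[0,0,-1],"yaw":0},{"dp":[0,0,-1],"yaw":0}]'
python3 -m creep '[{"dp":[0,0,-1],"yaw":0},{"dp":[-0.2,0,-1],"yaw":0},{"dp":[-0.6,0,-1],"yaw":0},{"dp":[-1,0,-0.9],"yaw":0},{"dp":[-1,0,0],"yaw":0}]'
python3 -c "
from m import *
f=main('w6.png',(.03,.028))
cv2.imwrite('pics/w6c.png',f['img'][:,:,::-1][0:300,120:520])"
```

```text
t: 12.48
eef_pos: [0.4654, 0.0256, 0.0863]
tool_rot: [-0.0, 0.803, 0.596, -0.0]
wrist_force: [-0.5, 0.3, 0.5]
opening: 0.467
grasp_force: 0.0
t: 13.1
eef_pos: [0.4653, 0.0256, 0.1832]
tool_rot: [0.0, 0.803, 0.596, 0.0]
wrist_force: [-0.0, 0.5, 0.1]
opening: 0.468
grasp_force: 0.0
t: 13.72
eef_pos: [0.4454, -0.042, 0.2816]
tool_rot: [0.002, 0.803, 0.596, 0.002]
wrist_force: [-0.2, 0.7, 0.4]
opening: 0.464
grasp_force: 0.0
tcp [ 0.4454 -0.042   0.2816] heading 73.15
[320. 104.] 0.03 brush in tool mm [68.3 -2.5] [81.9 27.4] 0.9 x ext 27.5 109.2
[320. 104.] 0.028 brush in tool mm [68.3 -2.5] [82.4 27.5] 0.9 x ext 27.1 109.4
```

View pics/w6c.png

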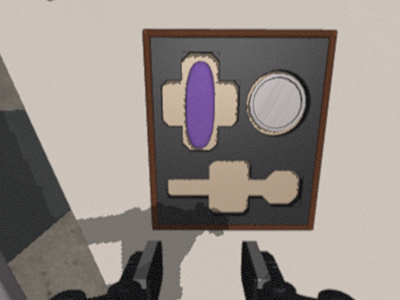

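The crop shows the brush lying square in its pocket (200,105) and the disc undisturbed. Now the scoop.

```bash
python3 -m creep '[{"dp":[-0.94,0.44,0],"yaw":0},{"dp":[-0.94,0.44,0],"yaw":0},{"dp":[-0.94,0.44,0],"yaw":0},{"dp":[-0.94,0.44,0],"yaw":0},{"dp":[-0.94,0.44,0],"yaw":0}]' >/dev/null
python3 -m creep '[{"dp":[-0.94,0.44,0],"yaw":0},{"dp":[-0.94,0.44,0],"yaw":0},{"dp":[-0.94,0.44,0],"yaw":0},{"dp":[-0.94,0.44,0],"yaw":0},{"dp":[-0.94,0.44,0],"yaw":0}]' >/dev/null
python3 -m creep '[{"dp":[0,0,0],"yaw":-0.91},{"dp":[0,0,0],"yaw":-0.91},{"dp":[0,0,0],"yaw":-0.91},{"dp":[0,0,0],"yaw":0},{"dp":[0,0,0],"yaw":0}]'
python3 - <<'E'
from h import *
s=robot.state(); f=grab('wrist'); save(f,'w7.png'); hsv=cv2.cvtColor(f['img'],cv2.COLOR_RGB2HSV)
m=(f['img'].max(2)<75).astype(np.uint8); k,l,st,c=cv2.connectedComponentsWithStats(m)
for i in range(1,k):
    if not 200<st[i,4]<6000: continue
    v,u=np.where(l==i); W=ray(f,np.c_[u,v],.008); r=cv2.minAreaRect((W[:,:2]*1000).astype(np.float32)); print(c[i].round(),st[i],np.round(r[0],1),np.round(r[1],1),round(r[2],1))
print(s['eef_pos'],f['o'])
cv2.imwrite('pics/w7c.png',cv2.resize(f['img'][0:300,200:440],None,fx=2,fy=2)[...,::-1])
E
```

```text
t: 15.65
eef_pos: [0.482, -0.2985, 0.2789]
tool_rot: [-0.0, 0.677, 0.736, 0.0]
wrist_force: [0.5, 0.1, -1.0]
opening: 0.471
grasp_force: 0.0
[81. 16.] [   0    0  136   47 3704] [ 219.5 -168.2] [127.9  40.6] 0.1
[383.  10.] [346   0  65  26 687] [ 522.2 -138.5] [61.8 21.5] 4.8
[578.  64.] [ 543    0   73  135 5706] [ 733.2 -174. ] [ 44.4 127.6] 4.6
[628.  28.] [ 612    0   28   54 1023] [ 774.  -130.1] [28.4 47.7] 6.6
[621.  70.] [603  55  37  32 733] [ 781.7 -169.3] [37.8 29. ] 8.4
[606. 110.] [592  88  39  40 392] [ 786.2 -205.9] [39.2 39.9] 5.4
[325. 165.] [319 133  12  70 688] [ 484.2 -297.8] [12.3 79.5] 4.7
[512. 244.] [ 469  181  171  133 5940] [ 769.2 -382. ] [193.3 158.5] 14.0
[330. 308.] [315 291  37  38 782] [ 508.7 -484.5] [49.5 54.9] 12.5
[ 0.4820308  -0.29846028  0.27890723] [ 0.47467559 -0.22213542  0.34946526]
```

View pics/w7c.png

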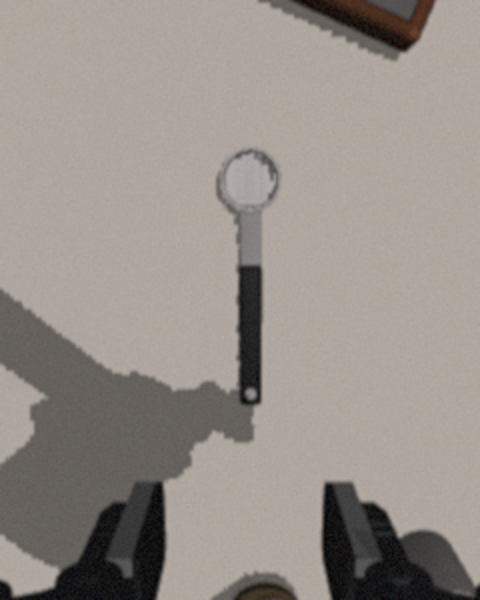

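The scoop is straight ahead, with its bowl at crop (250,180) and handle (250,335). I move over its origin and descend.

```bash
python3 -m creep '[{"dp":[0.59,0.044,0.9],"yaw":0},{"dp":[0.59,0.044,0.9],"yaw":0},{"dp":[0,0,1],"yaw":0},{"dp":[0,0,1],"yaw":0},{"dp":[0,0,1],"yaw":0}]' 0.65 40
python3 -m creep '[{"dp":[0,0,1],"yaw":0},{"dp":[0,0,1],"yaw":0},{"dp":[0,0,0.6],"yaw":0},{"dp":[0,0,0.2],"yaw":0},{"dp":[0,0,0],"yaw":0}]'
python3 - <<'E'
from h import *
print(robot.finger_overhang)
s=robot.state(); f=grab('wrist'); save(f,'w8.png')
q=s['tool_rot']; Rt=R.from_quat([q[1],q[2],q[3],q[0]]).as_matrix()
m=(f['img'].max(2)<75).astype(np.uint8); m[:, :305]=0; m[:,336:]=0
k,l,st,c=cv2.connectedComponentsWithStats(m)
for i in range(1,k):
    if st[i,4]<200: continue
    v,u=np.where(l==i); L=(ray(f,np.c_[u,v],.009)-s['eef_pos'])@Rt*1000; print(c[i].round(),st[i],'x',L[:,0].min(),L[:,0].max(),'y',np.median(L[L[:,0]>np.percentile(L[:,0],60),1]))
E
```

```text
t: 16.32
eef_pos: [0.4819, -0.2687, 0.1583]
tool_rot: [0.0, 0.676, 0.737, 0.0]
wrist_force: [0.1, 0.0, 0.2]
opening: 0.354
grasp_force: 0.0
t: 16.95
eef_pos: [0.4819, -0.2688, 0.0891]
tool_rot: [0.0, 0.676, 0.737, 0.0]
wrist_force: [-0.5, 0.3, -0.3]
opening: 0.349
grasp_force: 0.0
0.0726
[324. 283.] [ 312  225   24  123 2626] x -67.40653991972354 12.687270611252757 y 0.3227482104390373
[320. 377.] [ 305  352   31   48 1424] x -109.29996309754682 -71.20205914363197 y -1.960094409086516
```

```bash
python3 -m creep '[{"dp":[0.02,0,0.35],"yaw":0},{"dp":[0,0,0.18],"yaw":0},{"dp":[0,0,0],"yaw":0}]'
python3 -m creep '[{"dp":[0,0,0],"yaw":0},{"dp":[0,0,0],"yaw":0},{"dp":[0,0,0],"yaw":0},{"dp":[0,0,0],"yaw":0}]' 1 50
python3 -m creep '[{"dp":[0,0,-0.4],"yaw":0},{"dp":[0,0,-1],"yaw":0},{"dp":[0,0,-1],"yaw":0},{"dp":[0,0,-0.8],"yaw":0},{"dp":[0,0,0],"yaw":0}]'
```

```text
t: 17.38
eef_pos: [0.4814, -0.268, 0.0753]
tool_rot: [-0.0, 0.676, 0.737, -0.0]
wrist_force: [0.7, 1.2, -0.3]
opening: 0.348
grasp_force: 0.0
t: 17.88
eef_pos: [0.4817, -0.2683, 0.0759]
tool_rot: [0.0, 0.676, 0.737, 0.0]
wrist_force: [0.5, 0.5, 2.7]
opening: 0.127
grasp_force: 49.5
t: 18.5
eef_pos: [0.4823, -0.2687, 0.1574]
tool_rot: [0.002, 0.676, 0.737, 0.0]
wrist_force: [-0.3, 0.2, -0.9]
opening: 0.126
grasp_force: 49.2
```

```bash
python3 -m creep '[{"dp":[0.98,0.045,0],"yaw":0},{"dp":[0.98,0.045,0],"yaw":0},{"dp":[0.98,0.045,0],"yaw":0},{"dp":[0.98,0.045,0],"yaw":0},{"dp":[0.98,0.045,0],"yaw":0}]' >/dev/null
python3 -m creep '[{"dp":[0.98,0.045,0],"yaw":0},{"dp":[0.98,0.045,0],"yaw":0},{"dp":[0.98,0.045,0],"yaw":0},{"dp":[0,0,0],"yaw":1},{"dp":[0,0,0],"yaw":1}]' >/dev/null
python3 -m creep '[{"dp":[0,0,0],"yaw":1},{"dp":[0,0,0],"yaw":1},{"dp":[0,0,0],"yaw":1},{"dp":[0,0,0],"yaw":1},{"dp":[0,0,0],"yaw":1}]'
python3 -m creep '[{"dp":[0,0,0],"yaw":1},{"dp":[0,0,0],"yaw":1},{"dp":[0,0,0],"yaw":1},{"dp":[0,0,0],"yaw":1},{"dp":[0,0,0],"yaw":1}]' >/dev/null
python3 -m creep '[{"dp":[0,0,0],"yaw":1},{"dp":[0,0,0],"yaw":1},{"dp":[0,0,0],"yaw":0},{"dp":[0,0,0],"yaw":0}]'
cat > n.py <<'E'
from h import *
import sys
def main(name):
    s=robot.state(); f=grab('wrist'); save(f,name)
    q=s['tool_rot']; Rt=R.from_quat([q[1],q[2],q[3],q[0]]).as_matrix()
    print('tcp',s['eef_pos'].round(4),'heading',np.degrees(np.arctan2(Rt[1,0],Rt[0,0])).round(2))
    m=(f['img'].max(2)<60).astype(np.uint8); m[:,:300]=0; m[:,345:]=0; m[352:]=0
    k,l,st,c=cv2.connectedComponentsWithStats(m)
    for i in range(1,k):
        if st[i,4]<200: continue
        v,u=np.where(l==i); L=(ray(f,np.c_[u,v],s['eef_pos'][2]-.076+.009)-s['eef_pos'])@Rt*1000; r=cv2.minAreaRect(L[:,:2].astype(np.float32))
        print(c[i].round(),st[i],'x',L[:,0].min().round(1),L[:,0].max().round(1),np.round(r[0],1),np.round(r[1],1),round(r[2],1))
    return f
if __name__=='__main__': main('w9.png')
E
python3 n.py
```

```text
t: 20.38
eef_pos: [0.4723, -0.0701, 0.1549]
tool_rot: [-0.001, 0.943, 0.332, -0.001]
wrist_force: [-0.7, -0.4, -0.8]
opening: 0.128
grasp_force: 49.2
t: 21.5
eef_pos: [0.4731, -0.0711, 0.1553]
tool_rot: [-0.0, 0.989, -0.147, -0.001]
wrist_force: [-0.7, 0.0, -0.4]
opening: 0.125
grasp_force: 49.2
tcp [ 0.4731 -0.0711  0.1553] heading -16.89
[322. 294.] [ 300  238   45  114 3890] x -57.5 11.6 [-22.9   1.5] [69.1 24.5] 0.0
```

View pics/w9.png

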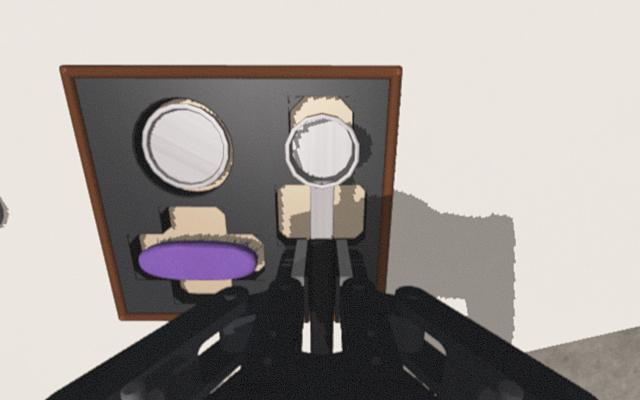

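The scoop is aligned over its pocket, bowl (321,150) toward the wide end, brush still in place at (200,260). I descend.

```bash
python3 -m creep '[{"dp":[0.07,0.03,0.5],"yaw":0},{"dp":[0,0,0.6],"yaw":0},{"dp":[0,0,0.5],"yaw":0},{"dp":[0,0,0],"yaw":0},{"dp":[0,0,0],"yaw":0}]'
python3 n.py
python3 -m creep '[{"dp":[0,0,0.4],"yaw":0},{"dp":[0,0,0.2],"yaw":0},{"dp":[0,0,0.1],"yaw":0},{"dp":[0,0,0],"yaw":0},{"dp":[0,0,0],"yaw":0}]'
```

```text
t: 22.18
eef_pos: [0.4751, -0.0734, 0.1154]
tool_rot: [-0.0, 0.989, -0.148, -0.0]
wrist_force: [0.3, 0.9, 0.2]
opening: 0.131
grasp_force: 49.2
tcp [ 0.4751 -0.0734  0.1154] heading -17.06
[322. 298.] [ 300  239   45  113 4221] x -57.5 11.1 [-23.2   1.5] [68.5 24.5] 0.1
t: 22.85
eef_pos: [0.4752, -0.0733, 0.0982]
tool_rot: [0.0, 0.989, -0.148, 0.0]
wrist_force: [-0.6, 0.0, -1.7]
opening: 0.129
grasp_force: 49.2
```

```bash
python3 -m creep '[{"dp":[-0.02,-0.03,0.2],"yaw":0},{"dp":[0,0,0.12],"yaw":0},{"dp":[0,0,0.1],"yaw":0},{"dp":[0,0,0],"yaw":0}]'
python3 -m creep '[{"dp":[0,0,0.06],"yaw":0},{"dp":[0,0,0],"yaw":0}]'
python3 -m creep '[{"dp":[0,0,0.04],"yaw":0},{"dp":[0,0,0],"yaw":0}]'
```

```text
t: 23.35
eef_pos: [0.4748, -0.0724, 0.0874]
tool_rot: [-0.0, 0.989, -0.148, -0.0]
wrist_force: [0.4, -0.4, -0.7]
opening: 0.126
grasp_force: 49.2
t: 23.6
eef_pos: [0.4749, -0.0725, 0.0861]
tool_rot: [-0.0, 0.989, -0.148, -0.0]
wrist_force: [-0.2, -0.8, -0.9]
opening: 0.125
grasp_force: 49.2
t: 23.85
eef_pos: [0.4749, -0.0725, 0.0851]
tool_rot: [-0.0, 0.989, -0.148, -0.0]
wrist_force: [-0.1, 0.3, -0.8]
opening: 0.132
grasp_force: 49.2
```

```bash
python3 -m creep '[{"dp":[0,0,0.04],"yaw":0},{"dp":[0,0,0],"yaw":0}]'
python3 -m creep '[{"dp":[0,0,0.04],"yaw":0},{"dp":[0,0,0],"yaw":0}]'
```

```text
t: 24.1
eef_pos: [0.4749, -0.0724, 0.0841]
tool_rot: [-0.0, 0.989, -0.148, -0.0]
wrist_force: [0.0, 0.2, -0.5]
opening: 0.129
grasp_force: 49.2
t: 24.35
eef_pos: [0.4749, -0.0725, 0.0838]
tool_rot: [0.0, 0.989, -0.148, 0.0]
wrist_force: [-1.5, -0.2, 6.6]
opening: 0.13
grasp_force: 50.0
```

Contact on the floor; I release narrowly, rise and look.

```bash
python3 -m creep '[{"dp":[0,0,0],"yaw":0},{"dp":[0,0,0],"yaw":0},{"dp":[0,0,0],"yaw":0}]' 0.72
python3 -m creep '[{"dp":[0,0,-0.2],"yaw":0},{"dp":[0,0,-0.6],"yaw":0},{"dp":[0,0,-1],"yaw":0},{"dp":[0,0,-1],"yaw":0},{"dp":[0,0,-1],"yaw":0}]'
python3 -m creep '[{"dp":[0,0,-1],"yaw":0},{"dp":[0,0,-1],"yaw":0},{"dp":[-0.8,0,-1],"yaw":0},{"dp":[-0.8,0,-0.5],"yaw":0},{"dp":[0,0,0],"yaw":0}]'
python3 - <<'E'
from h import *
f=grab('wrist'); P=cloud(f)
a=np.radians(-17); ex=np.array([np.cos(a),np.sin(a)]); ey=np.array([-ex[1],ex[0]]); C=np.array([.4914,-.0197])
X=(P[...,:2]-C)@ex*1000; Y=(P[...,:2]-C)@ey*1000; H=P[...,2]*1000
for n,x,y in (('handle tail',-60,-55.2),('handle',-5,-55.2),('bowl rim+',54,-40),('bowl rim-',54,-70),('brush c',-38.8,34.6),('brush +y',-38.8,65),('brush -y',-38.8,5),('disc',40,40)):
    s=np.hypot(X-x,Y-y)<4; print(n,s.sum(),np.percentile(H[s],[10,50,90]).round(1))
c=cv2.resize(f['img'][0:300,60:440],None,fx=2,fy=2); cv2.imwrite('pics/w10.png',c[...,::-1])
E
```

```text
t: 24.72
eef_pos: [0.4749, -0.0725, 0.083]
tool_rot: [-0.0, 0.989, -0.148, -0.0]
wrist_force: [0.3, -0.2, -0.2]
opening: 0.281
grasp_force: 0.0
t: 25.35
eef_pos: [0.4748, -0.0724, 0.18]
tool_rot: [0.0, 0.989, -0.148, 0.0]
wrist_force: [0.3, 0.8, 0.5]
opening: 0.279
grasp_force: 0.0
t: 25.98
eef_pos: [0.4357, -0.0602, 0.2672]
tool_rot: [0.0, 0.989, -0.148, 0.001]
wrist_force: [0.1, -0.1, -0.4]
opening: 0.281
grasp_force: 0.0
handle tail 41 [16.6 17.5 18.5]
handle 49 [16.5 17.5 18.7]
bowl rim+ 49 [ 7.9  9.2 24.9]
bowl rim- 57 [10.5 12.6 24.8]
brush c 48 [29.9 30.9 31.7]
brush +y 44 [30.1 30.8 31.8]
brush -y 49 [29.9 31.  31.8]
disc 56 [13.7 14.5 15.3]
```

View pics/w10.png

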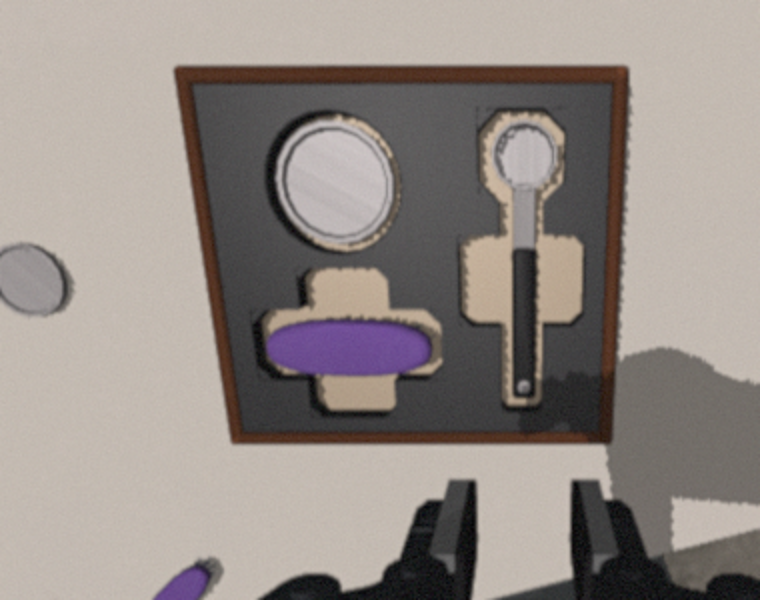

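The picture shows the scoop in its pocket, bowl (525,155) in the wide end and handle flat at about 17.5 mm. The brush is flat at 31 mm (350,347), and the disc is in its well (335,180).

```bash
python3 -c "from plant import robot; print(robot.hand_in())"
```

```text
the job is handed in; nothing more can be done
None
```

The brush and the scoop both lie flat in their tray pockets, the blanking disc is still in its well, and the job is handed in after about 26 s of robot time.

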